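Jog the dough mixer with its safety key

TASK

Jog the dough mixer: take the safety key (the one with the wide rectangular bow) from the wooden key block, push it blade down into the key switch on the steel control box, wiggling it past the sticky pins until its collar sits flush on the switch. Only when it is fully home, turn it a quarter turn clockwise, seen from above, as far as its stop. The switch springs back by itself, so finish while still holding the key turned, and leave the other keys and kitchen things where they are.

Things in the scene. Friction and masses are not known exactly. Their poses are not given: they have to be found in the camera images.
- safety_key: Key to use, about 60 g, upright, blade down, in any of the block's slots. Origin: centre of the blade's tip; z up the key, y along the blade's width, x its thickness. Steel blade 6 (x) x 20 (y) mm, 36 long; its last 10 mm taper to 12 wide, 5 thick. Round steel collar 32 mm across, z 36 to 41 mm. Half a turn of yaw makes no difference to the fit.
- key_bow (a point): Middle of the key's bow, on the key's axis, 65 mm above the blade tip. Bow: black plastic rectangular plate 10 mm thick (key x), 52 mm wide (key y), z 46 to 84 mm above the tip. Grip it across the 10 mm.
- key_collar (a point): On the key's axis, on the collar's underside, 36 mm above the blade tip; axes as the key's.
- key_block: Fixed wooden block 60 x 220 x 45 mm (x, y, z). Origin: centre of its underside. Three blade slots 9 x 24 mm (x, y), 40 mm deep, in a row along its y at -70, 0 and 70 mm. Each key's collar rests on its top face and the key's y runs along the block's y.
- lock_face (a point): Centre of the key switch's face: top of the flat aluminium ring (24 mm inside, 48 mm outside diameter, 4 mm high) on which the collar rests when the key is home. Axes as the control box, z up.
- keyway (a point): Centre of the keyway's mouth in the face of the brass plug, 5 mm below lock_face. At plug joint 0 the keyway is 7.6 mm (x) x 22 mm (y), 34 mm deep. Two sticky pins jut up to 3 mm in from its narrow ends, 8 and 15 mm below this point; the blade's taper presses them aside (about 6 N friction each): a push of some 8 to 20 N, less with a small wiggle.
- control_box: Fixed steel box 160 x 160 x 65 mm, origin at the centre of its underside, the key switch in the middle of its top. Its +x edge carries a flat black button (34 mm wide, 12 mm high, at x 55, y 52 mm) and a small lamp (16 mm wide, 10 mm high, at x 55, y -52 mm).
- plug (a joint): Turn of the switch's plug in rad: 0 at rest, growing clockwise seen from above, hard stop at 1.57. A spring drives it back to 0 (0.03 N m at rest, 0.11 N m at the stop). The key has about 0.08 rad of play in the keyway, so the plug lags behind the key.
- disc_key: Another key in the block, to be left alone: round flat bow 34 mm across, 10 mm thick, top 80 mm above its tip. Origin: blade tip.
- stub_key: Another key in the block, to be left alone: upright round stub grip 20 mm across, top 78 mm above its tip. Origin: blade tip.
- rolling_stick: Bystander: loose wooden stick 20 mm thick, 170 mm long along its x, lying on the mat between the box and the block. Origin under its middle.
- steel_bowl: Bystander: steel bowl 130 mm across, 55 mm high. Origin: centre of its underside.
- sweet_mould: Bystander: wooden sweet mould 90 x 150 x 22 mm. Origin: centre of its underside.
- sugar_jar: Bystander: glass jar 70 mm across, 100 mm high. Origin: centre of its underside.
- measure_cup: Bystander: aluminium cup 72 mm across, 70 mm high. Origin: centre of its underside.
Things that resemble listed ones, but are neither listed nor needed, are in the scene too. Leave any yellow look-alike of the safety_key alone.

How it is judged:
By the outcome, as a careful person would: the job done as asked, in the order asked, and still so for the second after the job is handed in, while the arm keeps its last pose, push and grip.
It also fails if it takes over 54 s, if anything falls off the work surface, if the arm or the gripper's body presses on something with over 40 N, if the wrist force passes 120 N, or if a joint passes its speed limit or range.

ROBOT

A 6-joint arm with a two-finger parallel gripper is mounted at the origin on the work surface. World frame = base frame: x ahead of the robot, y to its left, z up, the work surface at z = 0. Lengths are in m, angles in rad, forces in N, time in s.
With the tool pointing down it reaches from about 0.375 to 0.9 m from the base axis. Payload 3.1 kg.
Tool frame: the origin (TCP) lies between the finger pads; the fingertips stand 11 mm ahead of it and the grasp point (between the pads) lies 8 mm behind it; z points along the fingers, y is the line along which they close (so a half turn about z gives the same grasp; the last joint's range is limited). The gripper opens to 87 mm and grips with 3 to 60 N. Pads are 19 mm wide; open, the fingers measure 117 mm over their backs; the gripper's body (75 mm by 190 mm) begins 51 mm behind the grasp point.
Start: joints at [0.979, 0.527, 1.433, -0, 1.181, -0.178], TCP at [0.251, 0.572, 0.234] pointing down, gripper open.
Joint ranges: [-3.08, 3.08], [-0.75, 2.2], [0.22, 2.44], [-1.43, 4.57], [0, 2.65], [-2.85, 2.85]. Speed limits (rad/s): [2.79, 2.79, 3.14, 3.14, 3.14, 3.14].

INTERFACE

Orientations are given as a unit quaternion [x, y, z, w].
In Python, from rig import get_obs, camera, hand_in gives the robot as it stands.
- The arm moves only by the shell command python3 -m pendant 'ROWS' [FORCE]. ROWS is JSON, a list that holds one entry, the list of rows, each a list of 7 numbers: the shift along the tool's x, y, z in m, then the turn, a rotation vector about the tool's x, y, z in degrees, then the opening, from 0 (shut) to 1 (fully open). In form: [[[x, y, z, ax, ay, az, fingers], ...]]. A call has exactly 5 rows; each row shifts and turns the commanded pose from where the row before left it, along the tool's axes as they then stand; what a row does not reach is not made up. A row lasts 1/8 s, in which the tool goes at most 62.5 mm and 10.7 degrees, less where a joint would pass 70% of its speed; a pose out of reach is approached as far as the arm can. A call with a gripper value outside its range is refused whole. The fingers move at their own pace and stop on an object; FORCE is the grip in N (left out, the last holds). Time passes only in rows, so rows that do not move let the fingers close, or fill a call up. It gives the time, the measured TCP pose, the force, the opening and the grip force at its end, in the units of the state.
- get_obs(): the state, without advancing time (a new reading comes with each control period).
- camera(name): name is "side" or "top" or "wrist"; returns a dict with "img" (420x560x3 uint8, red, green, blue), "intrinsics" (3x3 intrinsics, pixels), "k1" (the pictures are not rectified: a ray, as slopes to the right and down, at radius r is drawn at 1 + k1 r^2 times it, then the intrinsics apply), "R" (3x3) and "t" (3): a world point X has camera coordinates R X + t; the wrist camera has in their place "T_tool_cam" (4x4, takes a point from camera to tool coordinates, whose origin is the TCP and whose axes are the flange's). Camera axes: x right, y down, z forward; pixel columns grow to the right and rows downward; lengths in m; the calibration is good to about 2 mm. A picture is of the moment at which its call begins: read the wrist's pose just before it. There is no depth.
- hand_in(): hands the job in; it is judged then, once.
The state is a dict: "time": time; "q": joint angles; "joint_velocities": joint speeds; "joint_torque": joint torques, N m; "position": TCP position; "tool_rot": TCP orientation; "ft_force": force on the tool from outside, world axes, zero at the start; "moment": the same for the moment, N m; "grip_width": finger opening in m; "grip_force": force on a finger pad.
Only numpy, scipy, OpenCV 4.12 (cv2) and the standard library are available. Lean on these libraries where they do the work, as an engineer would, in place of code of your own. Each camera call takes 0.05 s, during which the arm holds its last target. There are 200 camera calls.

## Working session

There is one attempt and no reset: what is moved stays moved. The work goes in short steps, Python scripts to look and compute and a shell command to move; the robot and the scene stay as the last step left them, time stands still between calls to the robot, and variables do not carry over. Pictures are saved under pics/ and viewed, at most 10 in all, crops included, and the job is handed in when it is done.

```bash
mkdir -p pics; ls; cat > h.py <<'E'
import numpy as np, cv2, pickle
from rig import get_obs, camera
from scipy.spatial.transform import Rotation as Ro
def snap(n):
    o=get_obs(); c=camera(n)
    if n=="wrist":
        T=np.eye(4);T[:3,:3]=Ro.from_quat(o["tool_rot"]).as_matrix();T[:3,3]=o["position"]
        W=np.linalg.inv(T@np.array(c["T_tool_cam"])); c["R"]=W[:3,:3]; c["t"]=W[:3,3]
    return c
def save(c,f): cv2.imwrite(f,cv2.cvtColor(c["img"],cv2.COLOR_RGB2BGR))
def dc(c): return np.array([c["k1"],0,0,0,0],float)
def ray(c,uv):
    K=np.array(c["intrinsics"],float); R=np.array(c["R"]);t=np.array(c["t"])
    p=cv2.undistortPoints(np.array(uv,float).reshape(-1,1,2),K,dc(c)).reshape(-1,2)
    d=np.c_[p,np.ones(len(p))]@R; return -R.T@t, d/np.linalg.norm(d,axis=1)[:,None]
def onz(c,uv,z):
    o,d=ray(c,uv); return o+d*((z-o[2])/d[:,2])[:,None]
def proj(c,X):
    K=np.array(c["intrinsics"],float)
    return cv2.projectPoints(np.array(X,float).reshape(-1,1,3),cv2.Rodrigues(np.array(c["R"]))[0],np.array(c["t"],float),K,dc(c))[0].reshape(-1,2)
def tri(c1,u1,c2,u2):
    o1,d1=ray(c1,u1);o2,d2=ray(c2,u2);r=[]
    for a,b in zip(d1,d2):
        s=np.linalg.lstsq(np.c_[a,-b],o2-o1,rcond=None)[0]; p=o1+s[0]*a;q=o2+s[1]*b; r.append(np.r_[(p+q)/2,np.linalg.norm(p-q)])
    return np.array(r)
E
python3 - <<'E'
from h import *
for n in("top","side","wrist"):
    c=snap(n); save(c,f"pics/{n}0.png"); pickle.dump(c,open(f"{n}0.pkl","wb")); print(n,c["k1"],-np.array(c["R"]).T@c["t"],c["intrinsics"])
o=get_obs();print(o)
E
```

```text
pics
top -0.16100885087742267 [0.41416731 0.12581822 1.35899679] [[505.93054102   0.         273.5985311 ]
 [  0.         505.93054102 209.57446137]
 [  0.           0.           1.        ]]
side -0.05498500880155178 [ 0.21539389 -0.42979479  0.67409696] [[426.96075296   0.         278.80579907]
 [  0.         426.96075296 207.57621344]
 [  0.           0.           1.        ]]
wrist 0.008832723559797244 [0.17556825 0.60420033 0.38280097] [[306.18949858   0.         280.45551027]
 [  0.         306.18949858 207.68330767]
 [  0.           0.           1.        ]]
{'time': 0.15, 'q': array([ 9.78546335e-01,  5.28238724e-01,  1.43360410e+00, -1.60286346e-05,
        1.18138217e+00, -1.78502995e-01]), 'joint_velocities': array([-0.00153604, -0.00282602, -0.00487278,  0.00087309,  0.00180594,
       -0.00095675]), 'joint_torque': array([-1.11282097e-04, -4.40427732e+01, -1.76842028e+01,  6.33275625e-02,
        5.51793817e-02, -8.07352785e-05]), 'position': array([0.25095133, 0.57182   , 0.23280619]), 'tool_rot': array([ 2.05398018e-01,  9.78678184e-01, -7.59094598e-04, -2.99936181e-04]), 'ft_force': array([ 0.43517982,  1.10593116, -1.01335711]), 'moment': array([-0.01095662,  0.03547041,  0.01689204]), 'grip_force': 0.0, 'grip_width': 0.0872141887332888}
```

View pics/top0.png

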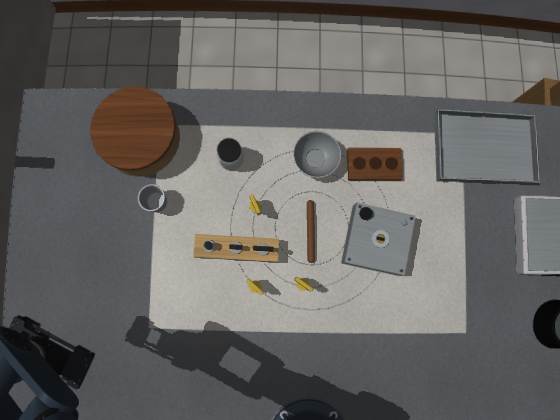

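View pics/side0.png

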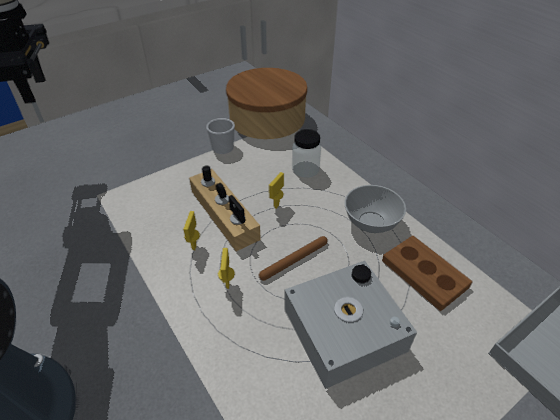

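The top view shows the block at about (237,247) with three keys, the stick at (311,231) and the box at (381,239). The side view shows the keys at (207,175), (221,193) and (238,209), and the switch at (348,309). I'll enlarge both.

```bash
python3 - <<'E'
import pickle,cv2,numpy as np
t=pickle.load(open("top0.pkl","rb"))["img"];s=pickle.load(open("side0.pkl","rb"))["img"]
f=lambda i,x,y,w,h:cv2.resize(i[y:y+h,x:x+w],(400,300),interpolation=cv2.INTER_CUBIC)
m=np.vstack([np.hstack([f(t,188,210,100,75),f(t,331,200,100,75)]),np.hstack([f(s,180,155,100,75),f(s,300,270,100,75)])])
cv2.imwrite("pics/crop0.png",m[:,:,::-1])
E
```

```text
(no output)
```

View pics/crop0.png

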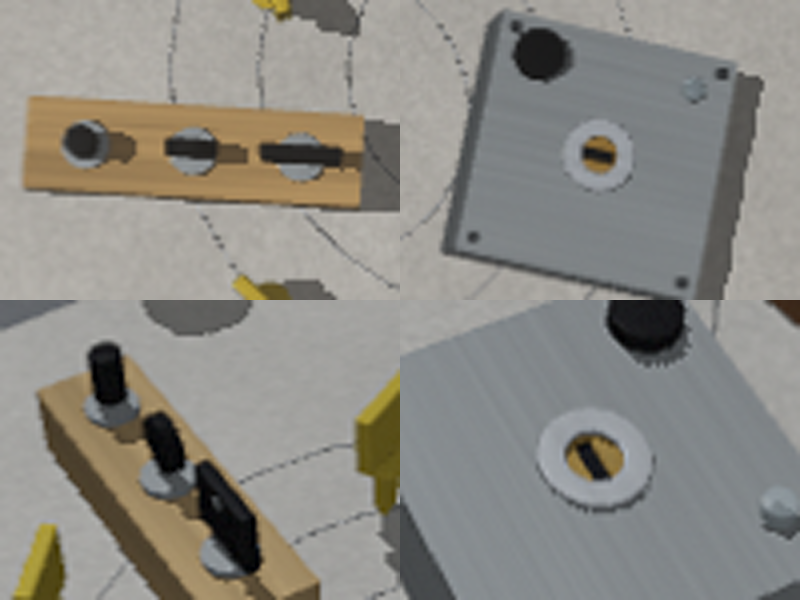

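The wide-bow key is in the slot at the block's -y end, at top px (263,248) and side px about (237,208). The ring centre is at top (380.5,238.8) and side (348.8,309.3).

```bash
cat >> h.py <<'E'
def go(pos,yaw_close):
    """shift (tool axes) & rotvec deg from current pose to TCP pos, tool down, closing axis y along world yaw (rad, mod pi)"""
    o=get_obs(); Rc=Ro.from_quat(o["tool_rot"]).as_matrix(); best=None
    for k in (0,np.pi):
        y=np.array([np.cos(yaw_close+k),np.sin(yaw_close+k),0]);z=np.array([0,0,-1.]);Rt=np.c_[np.cross(y,z),y,z]
        rv=np.degrees(Ro.from_matrix(Rc.T@Rt).as_rotvec()); print("shift mm",np.round(1e3*Rc.T@(np.array(pos)-o["position"]),1),"rot",np.round(rv,2))
    print("pos",o["position"].round(4),"q6",o["q"][5].round(3),"t",o["time"],"F",o["ft_force"].round(1),"g",round(o["grip_width"],4),round(o["grip_force"],1))
E
python3 - <<'E'
from h import *
t=pickle.load(open("top0.pkl","rb"));s=pickle.load(open("side0.pkl","rb"))
T=lambda l:[(188+x/4,210+y/4) for x,y in l]; S=lambda l:[(180+x/4,155+(y-300)/4) for x,y in l]
T2=lambda l:[(331+(x-400)/4,200+y/4) for x,y in l];
print("ring",tri(t,[(380.6,238.75)],s,[(348.8,309.3)]))
bl=onz(t,T([(30,97),(364,116),(359,207),(24,189)]),.045);print("block",bl,bl.mean(0))
print("bowtop",onz(t,T([(260,153),(341,157)]),.093))
print("bow tri",tri(t,T([(260,148),(341,153)]),s,S([(203,463),(258,542)])))
bx=onz(t,T2([(505,12),(736,62)]),.065);print("box +x edge",bx); d=bx[0]-bx[1];print("yaw",np.degrees(np.arctan2(-d[0],d[1])))
d=bl[0]-bl[1];print("block yaw",np.degrees(np.arctan2(-d[0],d[1])))
print(Ro.from_quat(get_obs()["tool_rot"]).as_matrix().round(3)); c=pickle.load(open("wrist0.pkl","rb"));print(np.round(c["T_tool_cam"],3))
E
```

```text
ring [[ 0.52897868 -0.17425008  0.07038252  0.0009901 ]]
block [[0.53082937 0.30594908 0.045     ]
 [0.52409588 0.08789721 0.045     ]
 [0.46489915 0.08984325 0.045     ]
 [0.47083091 0.30739183 0.045     ]] [0.49766382 0.19777034 0.045     ]
bowtop [[0.49524649 0.1538238  0.093     ]
 [0.49400335 0.10311216 0.093     ]]
bow tri [[4.98188673e-01 1.53971457e-01 9.33802171e-02 3.52691205e-04]
 [4.97889484e-01 1.02710010e-01 7.88424466e-02 1.00806124e-03]]
box +x edge [[ 0.62124368 -0.11373176  0.065     ]
 [ 0.59217709 -0.26787295  0.065     ]]
yaw -10.678933936851937
block yaw -1.768743125415139
[[-0.916  0.402 -0.001]
 [ 0.402  0.916 -0.001]
 [ 0.    -0.002 -1.   ]]
[[ 0.    -0.954 -0.3    0.082]
 [ 1.     0.    -0.    -0.001]
 [ 0.    -0.3    0.954 -0.15 ]
 [ 0.     0.     0.     1.   ]]
```

```bash
python3 -m pendant '[[[0,0,0,0,0,9.7,1],[0,0,0,0,0,9.7,1],[0,0,0,0,0,9.7,1],[0,0,0,0,0,9.7,1],[0,0,0,0,0,9.7,1]]]' 30
python3 -m pendant '[[[0,0,0,0,0,9.8,1],[0,0,0,0,0,9.8,1],[-0.045,0.025,0,0,0,0,1],[-0.045,0.025,0,0,0,0,1],[-0.045,0.025,0,0,0,0,1]]]'
python3 -c "
from h import *
go([.495,.128,.2],np.radians(-1.8))"
```

```text
time: 0.78
position: [0.2511, 0.572, 0.2331]
tool_rot: [0.592, 0.806, -0.0, 0.0]
ft_force: [-0.2, -0.1, -0.4]
grip_width: 0.0871
grip_force: 0.0
time: 1.4
position: [0.3223, 0.4336, 0.2333]
tool_rot: [0.718, 0.696, -0.0, 0.0]
ft_force: [1.0, 0.3, -0.6]
grip_width: 0.0868
grip_force: 0.0
shift mm [-300.1  182.    33.4] rot [-0.01  0.02  0.04]
shift mm [-300.1  182.    33.4] rot [-3.0000e-02 -1.0000e-02 -1.7996e+02]
pos [0.3223 0.4336 0.2333] q6 0.756 t 1.4 F [ 1.   0.3 -0.6] g 0.0868 0.0
```

```bash
python3 -m pendant '[[[-0.05,0.03,0,0,0,0,1],[-0.05,0.03,0,0,0,0,1],[-0.05,0.03,0,0,0,0,1],[-0.05,0.03,0.010,0,0,0,1],[-0.05,0.03,0.010,0,0,0,1]]]'
python3 -m pendant '[[[-0.045,0.027,0.010,0,0,0,1],[0,0,0,0,0,0,1],[0,0,0,0,0,0,1],[0,0,0,0,0,0,1],[0,0,0,0,0,0,1]]]'
python3 -c "
from h import *
go([.495,.128,.2],np.radians(-1.8))
c=snap('wrist');save(c,'pics/w1.png');pickle.dump(c,open('w1.pkl','wb'))"
```

```text
time: 2.02
position: [0.4648, 0.1786, 0.2135]
tool_rot: [0.718, 0.696, 0.0, 0.0]
ft_force: [0.8, 0.5, -0.3]
grip_width: 0.087
grip_force: 0.0
time: 2.65
position: [0.489, 0.1357, 0.2038]
tool_rot: [0.717, 0.697, 0.0, 0.0]
ft_force: [-0.6, 0.2, -0.6]
grip_width: 0.0871
grip_force: 0.0
shift mm [-7.5  6.3  3.8] rot [ 0.01 -0.    0.12]
shift mm [-7.5  6.3  3.8] rot [ 1.0000e-02  1.0000e-02 -1.7988e+02]
pos [0.489  0.1357 0.2038] q6 0.079 t 2.65 F [-0.6  0.2 -0.6] g 0.0871 0.0
```

View pics/w1.png

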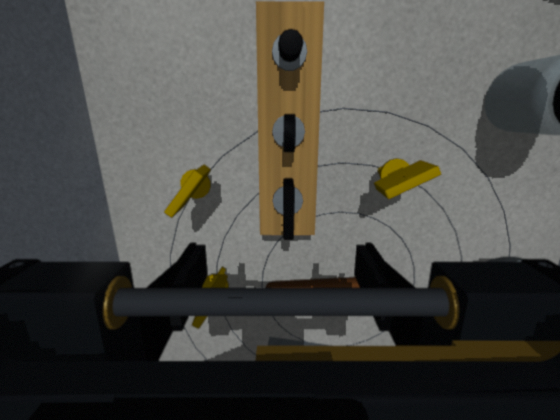

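The safety key's bow is at about (289,210) in the wrist picture, and its lower end (the top edge of the bow) is at about (289,239). I'll measure its edges and check the height from two wrist positions.

```bash
cat > key.py <<'E'
from h import *
import sys
def bow(c,X0):
    u0=proj(c,[X0])[0].astype(int); g=c["img"].max(2)
    x0,y0=max(u0[0]-30,0),max(u0[1]-60,0); m=(g[y0:u0[1]+60,x0:u0[0]+30]<60).astype(np.uint8)
    n,l,s,ce=cv2.connectedComponentsWithStats(m); k=[i for i in range(1,n) if s[i,4]>100]
    k=min(k,key=lambda i:np.hypot(*(ce[i]+[x0,y0]-u0))); ys,xs=np.nonzero(l==k)
    r=cv2.minAreaRect(np.c_[xs+x0,ys+y0].astype(np.float32)); rows={}
    print("bbox",s[k],x0,y0,"rect",r)
    return [(y+y0,xs[ys==y].min()+x0,xs[ys==y].max()+x0) for y in range(ys.min(),ys.max()+1)]
if __name__=="__main__":
    c=pickle.load(open(sys.argv[1],"rb")); R=bow(c,[.495,.128,.085])
    for y,a,b in R[::4]: print(y,a,b, onz(c,[((a+b)/2,y)],.093).round(4))
E
python3 key.py w1.pkl
```

```text
bbox [ 22  26  17  63 730] 256 152 rect ((286.0, 209.0), (62.0, 16.0), 90.0)
178 285 291 [[0.4966 0.1621 0.093 ]]
182 283 292 [[0.4961 0.1586 0.093 ]]
186 283 293 [[0.4965 0.155  0.093 ]]
190 283 294 [[0.4968 0.1514 0.093 ]]
194 283 294 [[0.4968 0.1478 0.093 ]]
198 283 294 [[0.4967 0.1441 0.093 ]]
202 283 294 [[0.4966 0.1404 0.093 ]]
206 283 294 [[0.4965 0.1367 0.093 ]]
210 283 293 [[0.496 0.133 0.093]]
214 283 293 [[0.4959 0.1292 0.093 ]]
218 283 293 [[0.4958 0.1254 0.093 ]]
222 283 293 [[0.4957 0.1215 0.093 ]]
226 283 293 [[0.4957 0.1177 0.093 ]]
230 283 293 [[0.4956 0.1138 0.093 ]]
234 282 293 [[0.495  0.1098 0.093 ]]
238 278 294 [[0.4936 0.1059 0.093 ]]
```

```bash
python3 -m pendant '[[[0.045,0.006,0,0,0,0,1],[0.045,0,0,0,0,0,1],[0,0,0,0,0,0,1],[0,0,0,0,0,0,1],[0,0,0,0,0,0,1]]]'
python3 - <<'E'
from h import *
c=snap('wrist');pickle.dump(c,open('w2.pkl','wb'));save(c,"pics/w2.png")
E
python3 key.py w2.pkl
```

```text
time: 3.32
position: [0.4982, 0.2235, 0.2036]
tool_rot: [0.718, 0.696, -0.0, -0.0]
ft_force: [0.0, -0.7, -0.1]
grip_width: 0.0871
grip_force: 0.0
bbox [   0   24   60   96 3614] 250 235 rect ((279.5, 306.5), (95.0, 59.0), 90.0)
259 278 285 [[0.4978 0.1725 0.093 ]]
263 277 286 [[0.4977 0.1683 0.093 ]]
267 277 286 [[0.4975 0.1641 0.093 ]]
271 277 286 [[0.4974 0.1599 0.093 ]]
275 277 286 [[0.4973 0.1556 0.093 ]]
279 277 286 [[0.4971 0.1512 0.093 ]]
283 269 309 [[0.5043 0.1466 0.093 ]]
287 251 309 [[0.4954 0.1425 0.093 ]]
291 250 309 [[0.4948 0.1381 0.093 ]]
295 250 309 [[0.4946 0.1336 0.093 ]]
299 250 309 [[0.4945 0.1291 0.093 ]]
303 250 309 [[0.4943 0.1245 0.093 ]]
307 250 309 [[0.4942 0.1199 0.093 ]]
311 250 309 [[0.494  0.1152 0.093 ]]
315 250 309 [[0.4939 0.1105 0.093 ]]
319 260 295 [[0.4917 0.1059 0.093 ]]
323 260 309 [[0.4986 0.1009 0.093 ]]
327 258 309 [[0.4975 0.0961 0.093 ]]
331 250 302 [[0.4897 0.0915 0.093 ]]
335 251 309 [[0.4936 0.0864 0.093 ]]
339 250 309 [[0.4929 0.0815 0.093 ]]
343 250 304 [[0.4902 0.0766 0.093 ]]
347 251 298 [[0.4874 0.0716 0.093 ]]
351 250 284 [[0.4794 0.0668 0.093 ]]
```

```bash
python3 -m pendant '[[[-0.05,0,0,0,0,0,1],[-0.05,-0.002,0,0,0,0,1],[-0.05,-0.002,0,0,0,0,1],[0,0,0,0,0,0,1],[0,0,0,0,0,0,1]]]'
python3 - <<'E'
from h import *
c=snap('wrist');pickle.dump(c,open('w3.pkl','wb'))
a=pickle.load(open('w1.pkl','rb'))
f=lambda i,x,y,w,h:cv2.resize(i[y:y+h,x:x+w],(400,600),interpolation=cv2.INTER_CUBIC)
u=proj(c,[[.495,.128,.08]])[0].astype(int);x,y=u[0]-32,max(u[1]-48,0);print(x,y)
cv2.imwrite("pics/cr3.png",np.hstack([f(a["img"],256,160,64,96),f(c["img"],x,y,64,96)])[:,:,::-1])
E
python3 key.py w3.pkl
```

```text
time: 4.0
position: [0.4897, 0.074, 0.2037]
tool_rot: [0.719, 0.695, 0.0, -0.0]
ft_force: [-0.1, 0.8, -0.4]
grip_width: 0.0868
grip_force: 0.0
251 96
bbox [ 25  29  13  64 726] 254 84 rect ((285.0, 144.5), (63.0, 12.0), 90.0)
113 282 290 [[0.4973 0.1543 0.093 ]]
117 281 291 [[0.4972 0.1512 0.093 ]]
121 280 291 [[0.4967 0.1481 0.093 ]]
125 280 291 [[0.4966 0.1449 0.093 ]]
129 280 291 [[0.4965 0.1417 0.093 ]]
133 280 291 [[0.4964 0.1385 0.093 ]]
137 280 291 [[0.4963 0.1353 0.093 ]]
141 280 291 [[0.4963 0.132  0.093 ]]
145 280 291 [[0.4962 0.1287 0.093 ]]
149 280 291 [[0.4961 0.1254 0.093 ]]
153 280 291 [[0.496  0.1221 0.093 ]]
157 280 291 [[0.4959 0.1187 0.093 ]]
161 281 291 [[0.4962 0.1153 0.093 ]]
165 280 291 [[0.4957 0.1119 0.093 ]]
169 280 290 [[0.4952 0.1084 0.093 ]]
173 281 290 [[0.4955 0.105  0.093 ]]
```

View pics/cr3.png

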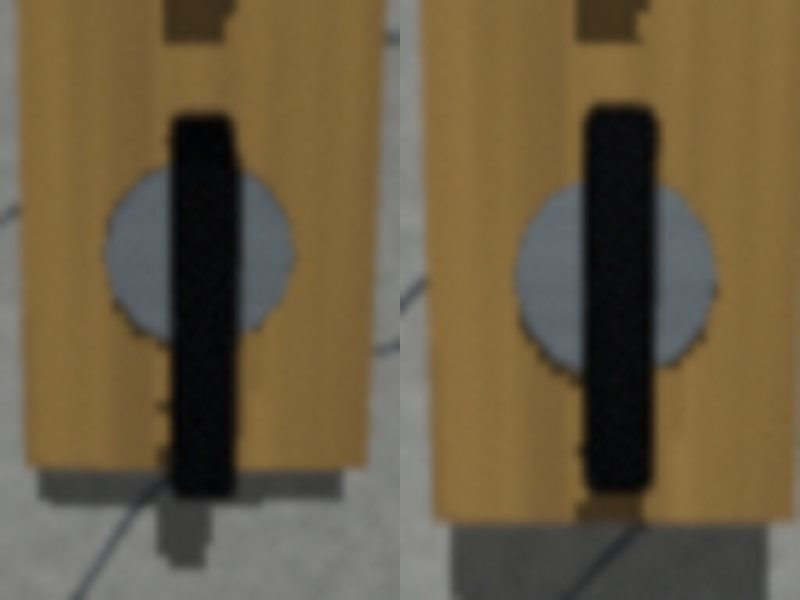

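The left crop (first pose) shows the bow's lower end at (288.6,239.5). The right crop (third pose) shows it at (285.9,174.7), with the upper end at (285.5,112.8) and the key centred on its collar.

```bash
python3 - <<'E'
from h import *
a=pickle.load(open('w1.pkl','rb'));c=pickle.load(open('w3.pkl','rb'))
print("bow top end",tri(a,[(288.6,239.5)],c,[(285.9,174.7)]))
print("collar",tri(a,[(256+200/6.25,160+252/6.25)],c,[(251+216/6.25,96+275/6.25)]))
e=onz(c,[(285.5,112.8),(285.9,174.7)],.093);print(e,e.mean(0))
go([.496,.129,.066],np.radians(-1.8))
E
```

```text
bow top end [[4.95909863e-01 1.02712761e-01 8.92759685e-02 1.59657877e-04]]
collar [[4.96965068e-01 1.28826248e-01 4.74704672e-02 4.00959837e-05]]
[[0.49688823 0.15446788 0.093     ]
 [0.49578697 0.10345662 0.093     ]] [0.4963376  0.12896225 0.093     ]
shift mm [ 54.4   4.5 137.7] rot [ 0.01 -0.02 -0.03]
shift mm [ 54.4   4.5 137.7] rot [-3.0000e-02 -1.0000e-02  1.7997e+02]
pos [0.4897 0.0747 0.2036] q6 -0.043 t 4.05 F [ 0.4 -0.7 -0.2] g 0.087 0.0
```

```bash
python3 -m pendant '[[[0.0275,0.0025,0,0,0,0,1],[0.027,0.0025,0,0,0,0,1],[0,0,0.03,0,0,0,1],[0,0,0.03,0,0,0,1],[0,0,0,0,0,0,1]]]'
python3 -m pendant '[[[0,0,0.03,0,0,0,1],[0,0,0.025,0,0,0,1],[0,0,0.015,0,0,0,1],[0,0,0.006,0,0,0,1],[0,0,0,0,0,0,1]]]'
python3 -c "
from h import *
go([.4964,.129,.066],np.radians(-1.8))"
```

```text
time: 4.68
position: [0.4944, 0.13, 0.1418]
tool_rot: [0.717, 0.697, -0.002, -0.002]
ft_force: [-0.7, 0.2, 0.3]
grip_width: 0.087
grip_force: 0.0
time: 5.3
position: [0.4968, 0.1289, 0.0679]
tool_rot: [0.718, 0.696, 0.0, 0.0]
ft_force: [0.5, 0.0, 0.2]
grip_width: 0.0871
grip_force: 0.0
shift mm [ 0.  -0.4  1.9] rot [ 0.03 -0.    0.  ]
shift mm [ 0.  -0.4  1.9] rot [ 0.0e+00  5.0e-02 -1.8e+02]
pos [0.4968 0.1289 0.0679] q6 0.067 t 5.3 F [0.5 0.  0.2] g 0.0871 0.0
```

```bash
python3 -m pendant '[[[0,0,0.002,0,0,0,0.5],[0,0,0,0,0,0,0.3],[0,0,0,0,0,0,0.15],[0,0,0,0,0,0,0],[0,0,0,0,0,0,0]]]' 10
python3 -m pendant '[[[0,0,0,0,0,0,0],[0,0,0,0,0,0,0],[0,0,0,0,0,0,0],[0,0,0,0,0,0,0],[0,0,0,0,0,0,0]]]' 45
python3 -c "
from h import *
go([.4964,.129,.066],np.radians(-1.8));print(get_obs()['moment'])"
```

```text
time: 5.92
position: [0.4964, 0.1288, 0.0656]
tool_rot: [0.718, 0.696, 0.0, 0.0]
ft_force: [-0.8, -0.5, 0.3]
grip_width: 0.0452
grip_force: 0.0
time: 6.55
position: [0.4964, 0.1288, 0.0655]
tool_rot: [0.718, 0.696, -0.0, -0.0]
ft_force: [0.0, 0.5, -0.7]
grip_width: 0.0096
grip_force: 45.0
shift mm [ 0.2  0.  -0.5] rot [-0.01  0.   -0.01]
shift mm [ 0.2  0.  -0.5] rot [0.0000e+00 1.0000e-02 1.7999e+02]
pos [0.4964 0.1288 0.0655] q6 0.067 t 6.55 F [ 0.   0.5 -0.7] g 0.0096 45.0
[-0.07937941  0.05104828 -0.00267236]
```

```bash
python3 -m pendant '[[[0,0,-0.008,0,0,0,0],[0,0,-0.015,0,0,0,0],[0,0,-0.02,0,0,0,0],[0,0,-0.025,0,0,0,0],[0,0,-0.03,0,0,0,0]]]'
python3 -m pendant '[[[-0.04,0,-0.02,0,0,4.5,0],[-0.04,0,0,0,0,4.4,0],[-0.04,0,0,0,0,0,0],[-0.04,0,0,0,0,0,0],[0,0,0,0,0,0,0]]]'
python3 -c "
from h import *
go([.529,-.174,.185],np.radians(-10.7));print(get_obs()['moment'])
for n in('top','side'): pickle.dump(snap(n),open(n+'1.pkl','wb'))
c=snap('wrist');save(c,'pics/w4.png');pickle.dump(c,open('w4.pkl','wb'))"
```

```text
time: 7.18
position: [0.4961, 0.1288, 0.1652]
tool_rot: [0.718, 0.696, 0.0, 0.0]
ft_force: [0.6, 0.4, -0.2]
grip_width: 0.0095
grip_force: 45.0
time: 7.8
position: [0.4759, -0.0318, 0.1846]
tool_rot: [0.771, 0.636, 0.0, 0.001]
ft_force: [-0.2, -0.7, -0.5]
grip_width: 0.0101
grip_force: 45.0
shift mm [-129.6   79.2   -0.2] rot [ 0.09  0.03 -0.25]
shift mm [-129.6   79.2   -0.2] rot [ 5.0000e-02 -1.4000e-01  1.7975e+02]
pos [ 0.4759 -0.0318  0.1846] q6 -0.11 t 7.8 F [-0.2 -0.7 -0.5] g 0.0101 45.0
[-0.09562627  0.07209708  0.04392937]
```

View pics/w4.png

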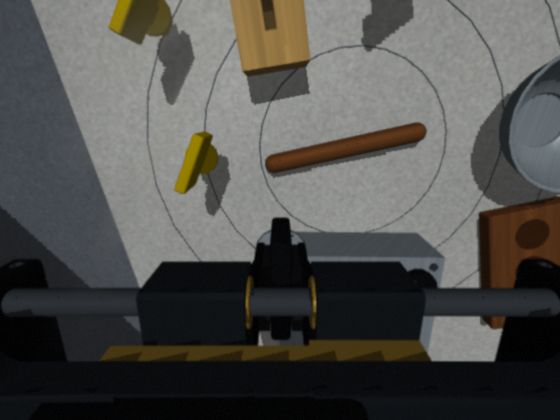

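The key hangs in the gripper at about (281,270) and its slot in the block is empty. Next I'll pass beyond the switch so the wrist camera can see it from two places.

```bash
python3 -m pendant '[[[-0.04,0.016,0,0,0,0,0],[-0.04,0.016,0,0,0,0,0],[-0.04,0.016,0,0,0,0,0],[-0.04,0.016,0,0,0,0,0],[-0.03,0.015,0,0,0,0,0]]]'
python3 -m pendant '[[[0,0,0,0,0,0,0],[0,0,0,0,0,0,0],[0,0,0,0,0,0,0],[0,0,0,0,0,0,0],[0,0,0,0,0,0,0]]]'
python3 -c "
from h import *
go([.529,-.174,.185],np.radians(-10.7))
c=snap('wrist');pickle.dump(c,open('w5.pkl','wb'))"
python3 -m pendant '[[[-0.035,0,0,0,0,0,0],[-0.035,0,0,0,0,0,0],[0,0,0,0,0,0,0],[0,0,0,0,0,0,0],[0,0,0,0,0,0,0]]]'
python3 - <<'E'
from h import *
go([.529,-.174,.185],np.radians(-10.7))
c=snap('wrist');pickle.dump(c,open('w6.pkl','wb'));a=pickle.load(open('w5.pkl','rb'))
f=lambda i,x,y:cv2.resize(i[y:y+120,x:x+80],(400,600),interpolation=cv2.INTER_CUBIC);o=[]
for k in(a,c):
    u=proj(k,[[.529,-.174,.07]])[0];x,y=int(u[0])-40,max(0,int(u[1])-60);print(u,x,y);o.append(f(k["img"],x,y))
cv2.imwrite("pics/cr6.png",np.hstack(o)[:,:,::-1])
E
```

```text
time: 8.57
position: [0.5191, -0.2312, 0.1837]
tool_rot: [0.77, 0.639, 0.0, 0.0]
ft_force: [1.2, 0.6, -0.2]
grip_width: 0.0098
grip_force: 45.0
time: 9.2
position: [0.5182, -0.2303, 0.1837]
tool_rot: [0.77, 0.638, 0.0, -0.0]
ft_force: [-0.0, -0.6, -0.7]
grip_width: 0.0096
grip_force: 45.0
shift mm [57.3  0.2 -1.3] rot [-0.   -0.    0.04]
shift mm [57.3  0.2 -1.3] rot [   0.     -0.   -179.96]
pos [ 0.5182 -0.2303  0.1837] q6 -0.429 t 9.2 F [-0.  -0.6 -0.7] g 0.0096 45.0
time: 9.88
position: [0.5051, -0.2985, 0.1834]
tool_rot: [0.77, 0.638, 0.0, -0.0]
ft_force: [-0.3, 0.3, -0.5]
grip_width: 0.0097
grip_force: 45.0
shift mm [126.8   0.5  -1.5] rot [-0.04 -0.04  0.04]
shift mm [126.8   0.5  -1.5] rot [ 7.0000e-02 -6.0000e-02 -1.7996e+02]
pos [ 0.5051 -0.2985  0.1834] q6 -0.538 t 9.875 F [-0.3  0.3 -0.5] g 0.0097 45.0
[280.14333516 141.68064522] 240 81
[280.52263047  50.45255155] 240 0
```

View pics/cr6.png

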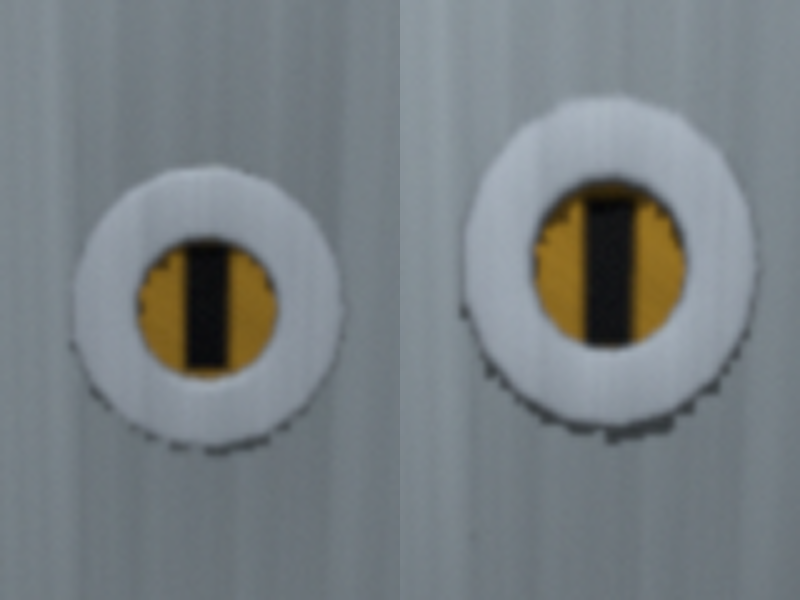

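Left crop (58 mm back) puts the ring centre at about (281.6,142.3). Right crop (128 mm back) puts it at about (281.9,52.1). The keyway is upright in both pictures, so the plug is at rest. Now I'll fit it precisely.

```bash
python3 - <<'E'
from h import *
C=[pickle.load(open(f'w{i}.pkl','rb')) for i in(5,6)];U=[];H=[]
for c,u0 in zip(C,[(281.6,142.3),(281.9,52.1)]):
    x,y=int(u0[0])-32,max(0,int(u0[1])-36); im=c["img"][y:y+72,x:x+64]; im=cv2.resize(im,None,fx=6,fy=6,interpolation=cv2.INTER_CUBIC)
    hsv=cv2.cvtColor(im,cv2.COLOR_RGB2HSV); mx=im.max(2).astype(int)
    yel=((hsv[...,1]>130)&(mx>60))
    bl=(mx<50).astype(np.uint8); n,l,s,ce=cv2.connectedComponentsWithStats(bl)
    cen=(np.array(u0)-[x,y])*6; k=min([i for i in range(1,n) if s[i,4]>800],key=lambda i:np.hypot(*(ce[i]-cen)))
    br=(mx>140).astype(np.uint8); 
    cs,_=cv2.findContours(br,cv2.RETR_EXTERNAL,cv2.CHAIN_APPROX_NONE); e=cv2.fitEllipse(max(cs,key=cv2.contourArea))
    toP=lambda p:(np.array(p)+.5)/6-.5+[x,y]
    print("ring",toP(e[0]),np.array(e[1])/6)
    ys,xs=np.nonzero(l==k); rows=[(xs[ys==r].mean(),r) for r in range(ys.min()+20,ys.max()-20)]
    P=toP(rows); X=onz(c,P,.064); d=X[0]-X[-1]; print("slot",toP(ce[k]),s[k]/6,"yaw",np.degrees(np.arctan2(-d[0],d[1])),"on z.064",X.mean(0))
    U.append(toP(e[0])); H.append(toP(ce[k])); print("ring on .069",onz(c,[U[-1]],.069))
print("tri ring",tri(C[0],[U[0]],C[1],[U[1]]))
c=C[0]; g=c["img"].max(2)
f=cv2.resize(c["img"][195:355,210:350],(700,800*700//700))[:600]; cv2.imwrite("pics/hand.png",f[:,:,::-1])
E
```

```text
ring [280.87016296 140.92734273] [53.1203359  54.78357951]
slot [280.88797149 141.31896318] [  27.66666667   23.33333333    9.66666667   25.33333333 1231.33333333] yaw -11.153731858420322 on z.064 [ 0.52956976 -0.17446983  0.064     ]
ring on .069 [[ 0.52970374 -0.17358896  0.069     ]]
ring [277.94771322  48.34335327] [63.57862345 81.37672424]
slot [281.37228777  52.24635036] [  27.66666667   21.5          11.16666667   31.33333333 1666.83333333] yaw -11.897664092606595 on z.064 [ 0.52954577 -0.17464097  0.064     ]
ring on .069 [[ 0.52733658 -0.17201412  0.069     ]]
tri ring [[ 0.52849914 -0.172995    0.07349392  0.00257708]]
```

View pics/hand.png

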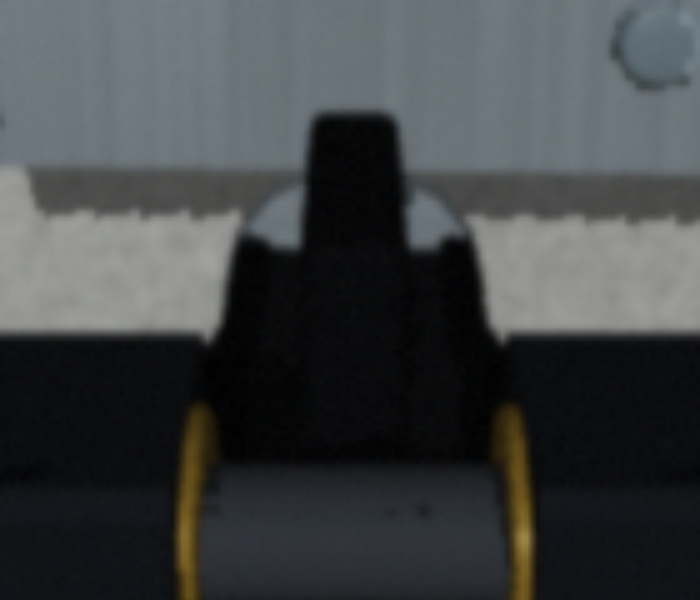

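The hand crop shows the bow at column 281.0 with its lower front end at row 217.6 and its upper front edge at about row 244. The collar's edge is at row ~231.5, so the key is centred and upright in the grip.

```bash
python3 - <<'E'
from h import *
C=[pickle.load(open(f'w{i}.pkl','rb')) for i in(5,6)]
r=tri(C[0],[(281.6-.4,142.2)],C[1],[(281.9-.4,52.0)]);print("ring",r)
print([onz(c,[u],.069) for c,u in zip(C,[(281.2,142.2),(281.5,52.)])])
o=get_obs(); Rc=Ro.from_quat(o["tool_rot"]).as_matrix()
c=dict(C[0]);T=np.array(c["T_tool_cam"]);W=np.linalg.inv(T);c["R"]=W[:3,:3];c["t"]=W[:3,3]
for n,u,z in [("bow low",(281,217.6),.0105),("bow top",(281,244),-.0275),("collar",(281.5,231.2),.018)]: print(n,onz(c,[u],z))
c=dict(C[1])
L=np.array([.5296,-.1738,.069])
print("slot in tool now",Rc.T@(L-o["position"]))
E
```

```text
ring [[ 5.29695210e-01 -1.74807971e-01  6.75152394e-02  1.34360474e-04]]
[array([[ 0.52978368, -0.174682  ,  0.069     ]]), array([[ 0.52957984, -0.17503851,  0.069     ]])]
bow low [[0.02550438 0.00079875 0.0105    ]]
bow top [[ 0.02663156  0.00073254 -0.0275    ]]
collar [[0.01437836 0.00111489 0.018     ]]
slot in tool now [0.12707504 0.00098672 0.11456932]
```

```bash
python3 - <<'E'
from h import *
th=np.radians(-11.1); L=np.array([.5296,-.1747])-.0007*np.array([np.cos(th),np.sin(th)])
print(L); go([*L,.13],th)
E
```

```text
[ 0.5289131  -0.17456523]
shift mm [126.2   0.4  53.6] rot [-0.03 -0.03  0.46]
shift mm [126.2   0.4  53.6] rot [ 4.0000e-02 -5.0000e-02 -1.7954e+02]
pos [ 0.5052 -0.2986  0.1835] q6 -0.538 t 9.925 F [ 0.4 -0.7 -0.3] g 0.0095 45.0
```

```bash
python3 -m pendant '[[[0.032,0.0005,0,0,0,0,0],[0.032,0,0,0,0,0,0],[0.032,0,0,0,0,0,0],[0.03,0,0,0,0,0.4,0],[0,0,0.02,0,0,0,0]]]'
python3 -m pendant '[[[0,0,0.02,0,0,0,0],[0,0,0.012,0,0,0,0],[0,0,0,0,0,0,0],[0,0,0,0,0,0,0],[0,0,0,0,0,0,0]]]' 55
python3 - <<'E'
from h import *
go([.5289,-.1746,.13],np.radians(-11.1)); print(get_obs()["moment"])
s=snap('side');f=cv2.resize(s["img"][240:340,290:410],(720,600),interpolation=cv2.INTER_CUBIC);cv2.imwrite("pics/s2.png",f[:,:,::-1])
E
```

```text
time: 10.55
position: [0.5303, -0.1733, 0.1648]
tool_rot: [0.771, 0.637, 0.001, 0.001]
ft_force: [0.0, -0.6, -0.6]
grip_width: 0.0095
grip_force: 45.0
time: 11.18
position: [0.5296, -0.1763, 0.1323]
tool_rot: [0.772, 0.635, 0.0, 0.001]
ft_force: [-0.4, -0.4, -1.1]
grip_width: 0.0095
grip_force: 55.0
shift mm [ 1.6 -1.   2.3] rot [ 0.09  0.03 -0.02]
shift mm [ 1.6 -1.   2.3] rot [ 5.0000e-02 -1.4000e-01  1.7998e+02]
pos [ 0.5296 -0.1763  0.1323] q6 -0.328 t 11.175 F [-0.4 -0.4 -1.1] g 0.0095 55.0
[-0.13024361  0.04761084 -0.02078183]
```

View pics/s2.png

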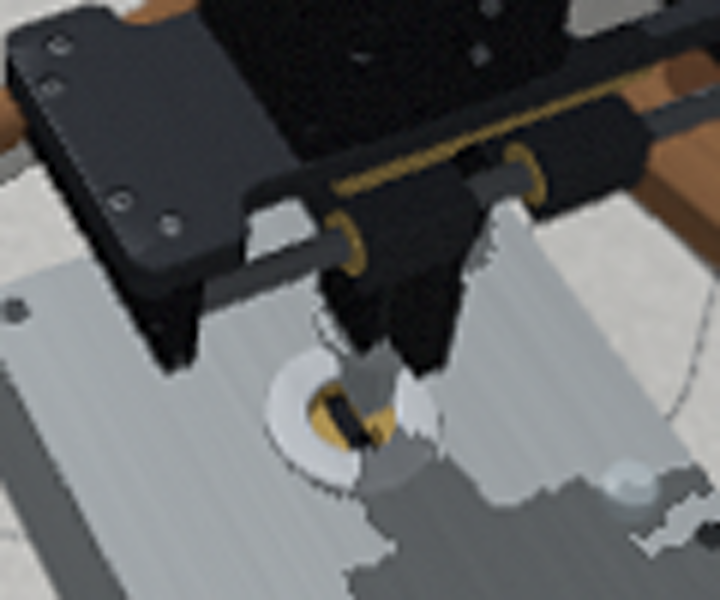

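```bash
python3 -m pendant '[[[0.0016,-0.001,0,0,0,0,0],[0,0,0,0,0,0,0],[0,0,0,0,0,0,0],[0,0,0,0,0,0,0],[0,0,0,0,0,0,0]]]' 
python3 - <<'E'
from h import *
go([.5289,-.1746,.13],np.radians(-11.1))
s=snap('side');pickle.dump(s,open('s3.pkl','wb'))
o=get_obs();Rc=Ro.from_quat(o["tool_rot"]).as_matrix()
P=lambda x,y,z:o["position"]+Rc@np.array([x,y+.0007,z])
f=lambda u:((u-[290,240])*6).round(0)
for n,p in [("tip",P(0,0,.0565)),("tip+",P(.006,0,.0565)),("tip-",P(-.006,0,.0565)),("blade top",P(0,0,.0205)),("bt+",P(.01,0,.0205)),("bt-",P(-.01,0,.0205)),("collar bottom",P(0,0,.0205)),("ring",[.5296,-.1747,.069]),("slot",[.5296,-.1747,.064])]: print(n,f(proj(s,[p])[0]))
E
```

```text
time: 11.85
position: [0.5285, -0.1743, 0.1315]
tool_rot: [0.772, 0.635, 0.0, 0.0]
ft_force: [0.1, 0.6, -0.4]
grip_width: 0.0099
grip_force: 55.0
shift mm [-0.2  0.5  1.5] rot [ 0.    0.   -0.01]
shift mm [-0.2  0.5  1.5] rot [ 0.0000e+00 -1.0000e-02  1.7999e+02]
pos [ 0.5285 -0.1743  0.1315] q6 -0.325 t 11.85 F [ 0.1  0.6 -0.4] g 0.0099 55.0
tip [354. 407.]
tip+ [343. 390.]
tip- [365. 424.]
blade top [369. 330.]
bt+ [350. 302.]
bt- [389. 360.]
collar bottom [369. 330.]
ring [353. 419.]
slot [351. 429.]
```

```bash
python3 -m pendant '[[[0,0.0004,0.003,0,0,0,0],[0,0,0.003,0,0,0,0],[0,0,0.002,0,0,0,0],[0,0,0.002,0,0,0,0],[0,0,0,0,0,0,0]]]' 
python3 -m pendant '[[[0,0,0.001,0,0,0,0],[0,0,0.001,0,0,0,0],[0,0,0.001,0,0,0,0],[0,0,0,0,0,0,0],[0,0,0,0,0,0,0]]]' 
python3 -c "
from h import *
go([.5289,-.1746,.0895],np.radians(-11.1));print(get_obs()['moment'])"
```

```text
time: 12.52
position: [0.5287, -0.1743, 0.1213]
tool_rot: [0.772, 0.635, -0.0, -0.0]
ft_force: [0.6, 0.1, -1.0]
grip_width: 0.0098
grip_force: 55.0
time: 13.15
position: [0.5288, -0.1743, 0.1186]
tool_rot: [0.772, 0.635, -0.0, 0.0]
ft_force: [0.3, -0.0, -0.8]
grip_width: 0.0095
grip_force: 55.0
shift mm [-0.2  0.1 29.1] rot [ 0.    0.   -0.01]
shift mm [-0.2  0.1 29.1] rot [  0.    -0.   179.99]
pos [ 0.5288 -0.1743  0.1186] q6 -0.325 t 13.15 F [ 0.3 -0.  -0.8] g 0.0095 55.0
[-0.03541222  0.08891034  0.00362085]
```

```bash
for i in 1; do python3 -m pendant '[[[0,0,0.001,0,0,0,0],[0,0,0.001,0,0,0,0],[0,0,0.001,0,0,0,0],[0,0,0.001,0,0,0,0],[0,0,0,0,0,0,0]]]'; done
python3 -m pendant '[[[0,0,0.001,0,0,0,0],[0,0,0.001,0,0,0,0],[0,0,0.001,0,0,0,0],[0,0,0.001,0,0,0,0],[0,0,0,0,0,0,0]]]'
python3 -c "
from h import *
go([.5289,-.1746,.0895],np.radians(-11.1));print(get_obs()['moment'])"
```

```text
time: 13.78
position: [0.5287, -0.1743, 0.1144]
tool_rot: [0.772, 0.635, -0.0, -0.0]
ft_force: [0.9, 0.3, 0.5]
grip_width: 0.0102
grip_force: 55.0
time: 14.4
position: [0.5288, -0.1743, 0.1105]
tool_rot: [0.772, 0.635, -0.0, -0.0]
ft_force: [-0.1, 0.4, -1.3]
grip_width: 0.0097
grip_force: 55.0
shift mm [-0.3  0.2 21. ] rot [-0.01 -0.   -0.01]
shift mm [-0.3  0.2 21. ] rot [-0.0000e+00  2.0000e-02  1.7999e+02]
pos [ 0.5288 -0.1743  0.1105] q6 -0.325 t 14.4 F [-0.1  0.4 -1.3] g 0.0097 55.0
[-0.09667232  0.06089297 -0.01215727]
```

```bash
python3 -m pendant '[[[0,0,0.001,0,0,1,0],[0,0,0.0015,0,0,-2,0],[0,0,0.001,0,0,2,0],[0,0,0.0015,0,0,-2,0],[0,0,0,0,0,1,0]]]'
python3 -m pendant '[[[0,0,0.001,0,0,1,0],[0,0,0.0015,0,0,-2,0],[0,0,0.001,0,0,2,0],[0,0,0.0015,0,0,-2,0],[0,0,0,0,0,1,0]]]'
python3 -c "
from h import *
go([.5289,-.1746,.0895],np.radians(-11.1));print(get_obs()['moment'])"
```

```text
time: 15.02
position: [0.529, -0.175, 0.1056]
tool_rot: [0.772, 0.635, -0.0, 0.001]
ft_force: [-0.1, -2.0, 0.3]
grip_width: 0.01
grip_force: 55.0
time: 15.65
position: [0.5292, -0.1752, 0.1005]
tool_rot: [0.772, 0.635, -0.0, 0.001]
ft_force: [-1.2, -5.6, 1.6]
grip_width: 0.0098
grip_force: 55.0
shift mm [ 0.6 -0.4 11. ] rot [ 0.07  0.08 -0.03]
shift mm [ 0.6 -0.4 11. ] rot [ 1.3000e-01 -1.1000e-01  1.7997e+02]
pos [ 0.5292 -0.1752  0.1005] q6 -0.325 t 15.65 F [-1.2 -5.6  1.6] g 0.0098 55.0
[-1.18150675  0.26060323  0.02821917]
```

```bash
python3 -m pendant '[[[-0.0008,0.0003,0,0,0,1,0],[0,0,0.001,0,0,-2,0],[0,0,0.001,0,0,2,0],[0,0,0.001,0,0,-2,0],[0,0,0,0,0,1,0]]]'
python3 -c "
from h import *
go([.5289,-.1746,.0895],np.radians(-11.1));print(get_obs()['moment'])"
```

```text
time: 16.27
position: [0.5292, -0.1747, 0.0975]
tool_rot: [0.772, 0.635, 0.0, -0.0]
ft_force: [0.4, -1.5, 3.0]
grip_width: 0.0096
grip_force: 55.0
shift mm [ 0.1 -0.3  8. ] rot [ 0.02 -0.04 -0.05]
shift mm [ 0.1 -0.3  8. ] rot [-6.0000e-02 -3.0000e-02  1.7995e+02]
pos [ 0.5292 -0.1747  0.0975] q6 -0.326 t 16.275 F [ 0.4 -1.5  3. ] g 0.0096 55.0
[-0.35557332 -0.08878529  0.01737631]
```

```bash
python3 -m pendant '[[[0,0,0.001,0,0,1,0],[0,0,0.001,0,0,-2,0],[0,0,0.001,0,0,2,0],[0,0,0.001,0,0,-2,0],[0,0,0,0,0,1,0]]]'
python3 -m pendant '[[[0,0,0.001,0,0,1,0],[0,0,0.001,0,0,-2,0],[0,0,0.001,0,0,2,0],[0,0,0,0,0,-2,0],[0,0,0,0,0,1,0]]]'
python3 -c "
from h import *
go([.5289,-.1746,.0895],np.radians(-11.1));print(get_obs()['moment'])"
```

```text
time: 16.9
position: [0.5288, -0.1747, 0.0931]
tool_rot: [0.772, 0.635, 0.0, -0.001]
ft_force: [-0.1, 2.1, 1.8]
grip_width: 0.0099
grip_force: 55.0
time: 17.52
position: [0.5289, -0.1749, 0.0902]
tool_rot: [0.772, 0.635, 0.0, -0.0]
ft_force: [2.1, 2.3, -1.4]
grip_width: 0.0097
grip_force: 55.0
shift mm [ 0.3 -0.   0.7] rot [-0.02 -0.03 -0.04]
shift mm [ 0.3 -0.   0.7] rot [-4.0000e-02  3.0000e-02  1.7996e+02]
pos [ 0.5289 -0.1749  0.0902] q6 -0.326 t 17.525 F [ 2.1  2.3 -1.4] g 0.0097 55.0
[ 0.36246141 -0.31065576  0.05521649]
```

```bash
python3 -m pendant '[[[0,0,0.001,0,0,1,0],[0,0,0,0,0,-2,0],[0,0,0.0005,0,0,1,0],[0,0,0,0,0,0,0],[0,0,0,0,0,0,0]]]'
python3 -m pendant '[[[0,0,0.001,0,0,1,0],[0,0,0,0,0,-2,0],[0,0,0.0005,0,0,1,0],[0,0,0,0,0,0,0],[0,0,0,0,0,0,0]]]'
python3 -c "
from h import *
go([.5289,-.1746,.0895],np.radians(-11.1));print(get_obs()['moment'])"
```

```text
time: 18.15
position: [0.5288, -0.1749, 0.0895]
tool_rot: [0.772, 0.635, 0.0, -0.0]
ft_force: [-0.8, 3.8, 4.9]
grip_width: 0.0101
grip_force: 55.0
time: 18.77
position: [0.529, -0.175, 0.0895]
tool_rot: [0.772, 0.635, 0.0, 0.0]
ft_force: [-1.8, 4.7, 15.8]
grip_width: 0.0098
grip_force: 55.0
shift mm [ 0.4 -0.2 -0. ] rot [ 0.04  0.01 -0.  ]
shift mm [ 0.4 -0.2 -0. ] rot [ 2.0e-02 -7.0e-02  1.8e+02]
pos [ 0.529  -0.175   0.0895] q6 -0.326 t 18.775 F [-1.8  4.7 15.8] g 0.0098 55.0
[0.82507092 0.37587576 0.04382785]
```

```bash
python3 -m pendant '[[[0.0005,0,0,0,0,0,0],[0,0,0,0,0,0,0],[0,0,0,0,0,0,0],[0,0,0,0,0,0,0],[0,0,0,0,0,0,0]]]'
python3 - <<'E'
from h import *
go([.5289,-.1746,.0895],np.radians(-11.1))
s=snap('side');f=cv2.resize(s["img"][265:340,305:405],(800,600),interpolation=cv2.INTER_CUBIC);cv2.imwrite("pics/s4.png",f[:,:,::-1])
E
```

```text
time: 19.4
position: [0.529, -0.175, 0.0895]
tool_rot: [0.772, 0.635, -0.0, 0.001]
ft_force: [-2.0, 3.1, 16.1]
grip_width: 0.0097
grip_force: 55.0
shift mm [ 0.4 -0.2 -0. ] rot [0.04 0.05 0.01]
shift mm [ 0.4 -0.2 -0. ] rot [-8.0000e-02  6.0000e-02 -1.7999e+02]
pos [ 0.529  -0.175   0.0895] q6 -0.325 t 19.4 F [-2.   3.1 16.1] g 0.0097 55.0
```

View pics/s4.png

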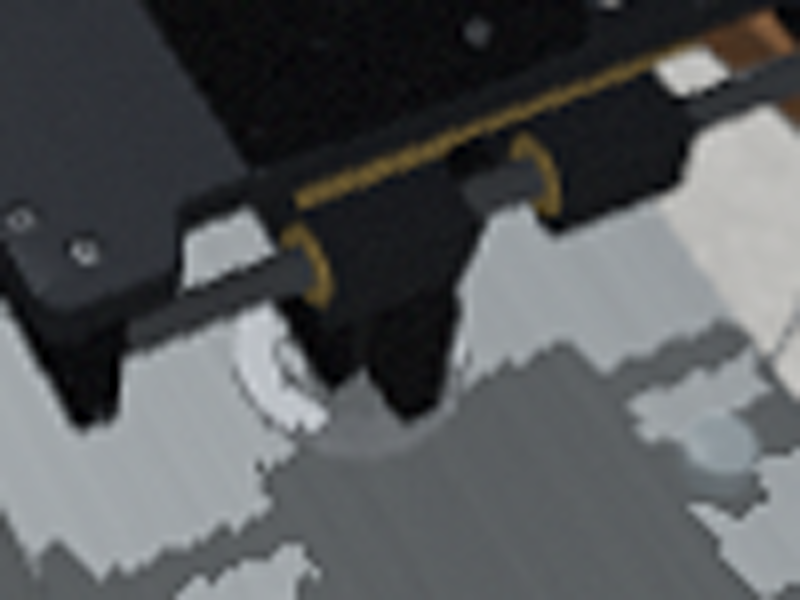

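The collar's rim sits on the ring with no blade visible, at about (370,430). The TCP is at the predicted home height with a 16 N stop, so the key is home. Now I'll turn it.

```bash
python3 -m pendant '[[[0,0,0,0,0,6,0],[0,0,0,0,0,8,0],[0,0,0,0,0,8,0],[0,0,0,0,0,8,0],[0,0,0,0,0,0,0]]]' 60
python3 -c "
from h import *
go([.5289,-.1746,.0895],np.radians(-11.1));print(get_obs()['moment'])"
```

```text
time: 20.08
position: [0.5288, -0.1747, 0.0895]
tool_rot: [0.91, 0.414, -0.0, 0.0]
ft_force: [-2.4, 3.6, 15.1]
grip_width: 0.0094
grip_force: 60.0
shift mm [ 0.1 -0.1 -0. ] rot [ 2.000e-02  3.000e-02 -3.005e+01]
shift mm [ 0.1 -0.1 -0. ] rot [ 4.0000e-02 -3.0000e-02  1.4995e+02]
pos [ 0.5288 -0.1747  0.0895] q6 0.199 t 20.075 F [-2.4  3.6 15.1] g 0.0094 60.0
[ 0.64124261  0.62267715 -0.07012811]
```

```bash
python3 -m pendant '[[[0,0,0,0,0,8,0],[0,0,0,0,0,8,0],[0,0,0,0,0,8,0],[0,0,0,0,0,8,0],[0,0,0,0,0,0,0]]]'
python3 -c "
from h import *
go([.5289,-.1746,.0895],np.radians(-11.1));print(get_obs()['moment'])"
python3 -m pendant '[[[0,0,0,0,0,8,0],[0,0,0,0,0,8,0],[0,0,0,0,0,8,0],[0,0,0,0,0,0,0],[0,0,0,0,0,0,0]]]'
python3 -c "
from h import *
go([.5289,-.1746,.0895],np.radians(-11.1));print(get_obs()['moment'])"
```

```text
time: 20.7
position: [0.5286, -0.1744, 0.0895]
tool_rot: [0.989, 0.147, -0.0, 0.0]
ft_force: [-2.5, 4.5, 15.7]
grip_width: 0.0094
grip_force: 60.0
shift mm [ 0.2  0.3 -0. ] rot [-1.000e-02  2.000e-02 -6.204e+01]
shift mm [ 0.2  0.3 -0. ] rot [2.0000e-02 1.0000e-02 1.1796e+02]
pos [ 0.5286 -0.1744  0.0895] q6 0.758 t 20.7 F [-2.5  4.5 15.7] g 0.0094 60.0
[ 0.75508721  0.64265272 -0.01111263]
time: 21.32
position: [0.5286, -0.1742, 0.0895]
tool_rot: [0.998, -0.062, -0.0, -0.0]
ft_force: [-3.1, 5.5, 16.0]
grip_width: 0.0095
grip_force: 60.0
shift mm [ 0.3  0.4 -0. ] rot [-3.000e-02  1.000e-02 -8.601e+01]
shift mm [ 0.3  0.4 -0. ] rot [1.000e-02 3.000e-02 9.399e+01]
pos [ 0.5286 -0.1742  0.0895] q6 1.176 t 21.325 F [-3.1  5.5 16. ] g 0.0095 60.0
[ 0.96565405  0.65596749 -0.01507509]
```

```bash
P='from h import *
m=[];
o=get_obs();print(np.degrees(2*np.arctan2(o["tool_rot"][0],o["tool_rot"][1])).round(2),o["moment"].round(3),o["ft_force"].round(1))'
python3 -m pendant '[[[0,0,0,0,0,3,0],[0,0,0,0,0,0,0],[0,0,0,0,0,0,0],[0,0,0,0,0,0,0],[0,0,0,0,0,0,0]]]' >/dev/null; python3 -c "$P"
python3 -m pendant '[[[0,0,0,0,0,3,0],[0,0,0,0,0,0,0],[0,0,0,0,0,0,0],[0,0,0,0,0,0,0],[0,0,0,0,0,0,0]]]' >/dev/null; python3 -c "$P"
python3 -m pendant '[[[0,0,0,0,0,2,0],[0,0,0,0,0,0,0],[0,0,0,0,0,0,0],[0,0,0,0,0,0,0],[0,0,0,0,0,0,0]]]' >/dev/null; python3 -c "$P"
```

```text
190.08 [0.967 0.577 0.111] [-2.7  4.7 16. ]
193.08 [0.984 0.605 0.095] [-2.2  5.3 15.6]
195.07 [1.029 0.627 0.112] [-2.3  5.2 15.7]
```

```bash
P='from h import *
o=get_obs();print(np.degrees(2*np.arctan2(o["tool_rot"][0],o["tool_rot"][1])).round(2),o["moment"].round(3),o["ft_force"].round(1),o["position"].round(4))'
for i in 1; do python3 -m pendant '[[[0,0,0,0,0,1.5,0],[0,0,0,0,0,0,0],[0,0,0,0,0,0,0],[0,0,0,0,0,0,0],[0,0,0,0,0,0,0]]]' >/dev/null; python3 -c "$P"; done
python3 -m pendant '[[[0,0,0,0,0,1.5,0],[0,0,0,0,0,0,0],[0,0,0,0,0,0,0],[0,0,0,0,0,0,0],[0,0,0,0,0,0,0]]]' >/dev/null; python3 -c "$P"
python3 -m pendant '[[[0,0,0,0,0,1.5,0],[0,0,0,0,0,0,0],[0,0,0,0,0,0,0],[0,0,0,0,0,0,0],[0,0,0,0,0,0,0]]]' >/dev/null; python3 -c "$P"
```

```text
196.57 [0.918 0.538 0.21 ] [-2.5  4.3 15.9] [ 0.5287 -0.1741  0.0895]
198.03 [0.994 0.583 0.203] [-3.5  5.2 16. ] [ 0.5286 -0.1741  0.0895]
199.48 [1.084 0.545 0.47 ] [-2.4  4.8 15.8] [ 0.5286 -0.1741  0.0894]
```

```bash
python3 -m pendant '[[[0,0,0,0,0,0.7,0],[0,0,0,0,0,0,0],[0,0,0,0,0,0,0],[0,0,0,0,0,0,0],[0,0,0,0,0,0,0]]]'
python3 -c "
from h import *
o=get_obs();print(o['moment'],np.degrees(2*np.arctan2(o['tool_rot'][0],o['tool_rot'][1])))"
python3 -m pendant '[[[0,0,0,0,0,0,0],[0,0,0,0,0,0,0],[0,0,0,0,0,0,0],[0,0,0,0,0,0,0],[0,0,0,0,0,0,0]]]'
python3 -c "
from h import *
o=get_obs();print(o['moment'],o['time'])"
```

```text
time: 25.7
position: [0.5286, -0.1741, 0.0895]
tool_rot: [0.985, -0.175, -0.0, 0.0]
ft_force: [-1.5, 5.5, 16.0]
grip_width: 0.0095
grip_force: 60.0
[1.04915762 0.54486107 0.55878263] 200.13986134113702
time: 26.32
position: [0.5286, -0.174, 0.0895]
tool_rot: [0.985, -0.175, -0.0, 0.0]
ft_force: [-3.0, 5.5, 16.2]
grip_width: 0.0099
grip_force: 60.0
[1.06148252 0.57090037 0.58008492] 26.325
```

The torque holds steady at about 0.57 N m, well above the spring's 0.11, so the plug is against its stop.

```bash
python3 -c "
from rig import hand_in
print(hand_in())"
```

```text
the job is handed in; nothing more can be done
None
```

I handed the job in at about 26 s with the safety key home in the switch, turned clockwise until the torque held steady at about 0.57 N m against its stop, and still gripped there; no verdict came back.

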